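# Hang the washed pail up to drip dry

## Robot

A 7-joint arm with a two-finger parallel gripper is mounted at the origin on the work surface. World frame = base frame: x ahead of the robot, y to its left, z up, the work surface at z = 0. Lengths are in m, angles in rad, forces in N, time in s.
With the tool pointing down it reaches from about 0.425 to 0.875 m from the base axis. Payload 4.7 kg.
Tool frame: the origin (TCP) lies midway between the tips of the shut fingers; the grasp point (between the pads) lies 19 mm behind it; z points along the fingers, y is the direction in which the jaws open and shut (so a half turn about z gives the same grasp; the last joint's range is limited). The gripper opens to 87 mm and grips with 3 to 60 N. Pads are 19 mm wide; open, the fingers measure 117 mm over their backs; the gripper's body (75 mm by 190 mm) begins 51 mm behind the grasp point.
Start: joints at [0.014, 0.321, -0.07, 1.45, 0.023, 1.371, -0.057], TCP at [0.65, -0, 0.223] pointing down, gripper open.
Joint ranges: [-2.86, 2.86], [-0.3, 2.09], [-1.38, 1.24], [0.06, 2.45], [-1.56, 4.7], [0.09, 2.05], [-2.69, 2.69]. Speed limits (rad/s): [2.57, 2.57, 3.14, 3.14, 3.14, 3.14, 3.14].

## Interface

Orientations are given as a rotation vector (axis times angle).
In Python, from bench import get_state, eyes, job gives the robot as it stands. The module is installed in compiled form; this text tells all that it offers.
- The arm moves only by the shell command python3 -m jog 'ROWS' [FORCE]. ROWS is JSON, a list that holds one entry, the list of rows, each a list of 5 numbers: the opening, from 0 (shut) to 1 (fully open), then the shift along the tool's x, y, z in units of 40 mm (1.0 is 40 mm), then the turn about the tool's z in units of 5 degrees (1.0 is 5 degrees). In form: [[[jaw, dx, dy, dz, turn], ...]]. A call has 1 to 10 rows; each row shifts and turns the commanded pose from where the row before left it, along the tool's axes as they then stand; what a row does not reach is not made up. A row lasts 1/8 s, in which the tool goes at most 62.5 mm and 10.7 degrees, less where a joint would pass 70% of its speed; a pose out of reach is approached as far as the arm can. A call is refused whole if a number of a shift passes 1 or a number of a turn 1, either way. A call with a gripper value outside its range is refused whole. The fingers move at their own pace and stop on an object; FORCE is the grip in N (left out, the last holds). Time passes only in rows, so rows that do not move let the fingers close. It gives the time, the measured TCP pose, the force and the opening at its end, in the units of the state.
- get_state(): the state, without advancing time (a new reading comes with each control period).
- eyes.get_image(name): name is "scene" or "side" or "wrist"; returns (picture, depth): 420x560x3 uint8, red, green, blue; 420x560 float32, m along the optical axis (not along the pixel's ray), 0 where there is no reading.
- eyes.camera_params(name): a dict with "camera_matrix" (3x3 intrinsics, pixels), "pose" (4x4, takes a point from camera to world coordinates); the wrist camera has in their place "mount" (4x4, takes a point from camera to tool coordinates, whose origin is the TCP and whose axes are the flange's). Camera axes: x right, y down, z forward; pixel columns grow to the right and rows downward; lengths in m; the calibration is good to about 2 mm. A picture is of the moment at which its call begins: read the wrist's pose just before it. camera_params takes no time and is no camera call.
- job.close_job(): hands the job in, once; it reports no verdict.
The state is a dict: "time": time; "joint_positions": joint angles; "qd": joint speeds; "joint_torque": joint torques, N m; "position": TCP position; "tool_rot": TCP orientation; "ft_force": force on the tool from outside, world axes, zero at the start; "torque": the same for the moment, N m; "grip_width": opening from 0.0 (shut) to 1.0 (fully open).
Only numpy, scipy, OpenCV 4.12 (cv2) and the standard library are available. Lean on these libraries where they do the work, as an engineer would, in place of code of your own. Each camera call takes 0.05 s, during which the arm holds its last target. There are 200 camera calls.

## Task

Hang the blue pail up to drip dry: pick it up by its white handle and hang the handle on the two steel prongs of the wooden hook stand, so that the pail hangs level and clear of the planks, then let go. Leave the yellow pail standing where it is.

Things in the scene. Friction and masses are not known exactly. Their poses are not given: they have to be found in the camera images.
- blue_pail_grip (a point): Middle of the handle bar of the blue pail to hang. Round pail, rim 140 mm across, 95 mm high, 0.22 kg, upright on the planks (z = 0). Rigid white arch handle; its top is a straight level round bar 11 mm thick, 116 mm long, axis 185 mm above the pail's underside, 84 mm clear above the rim. Origin on the bar's axis; y along the bar, z up, x across it. Same when turned half round.
- yellow_pail_grip (a point): The same point on the yellow pail, a bystander of the same shape and size with the same white handle. One pail stands to the left and one to the right, in either order.
- hook_seat (a point): Where the middle of the bar's axis lies when hung: midway between two steel prongs, just above their lowest point. x level from prong tips to stand, y level across the prongs, z up. Prongs 8 mm thick at y = +36 and -36 mm: from the crosspiece (x = +100) they slope down to x = 0, then up to tips at x = -34 mm, tops 21 mm above here. The bar comes in over the tips along +x, then down, lying along y.
- stand: The fixed wooden hook stand. Origin at the underside, below the front face of its crosspiece, axes as hook_seat, which lies 100 mm towards -x and 245 mm up. Crosspiece 140 mm wide; it and the post end 261 mm up, nothing above. Base board 200 x 220 mm, 20 mm thick. The prongs pass between the bar and the pail's rim.

How it is judged:
At the end, for the whole second after the job is handed in: The blue pail hangs released by its bar across both prongs: bar middle within 30 mm sideways, 25 mm before to 70 mm behind the seat, 12 mm below to 16 mm above it; upright within 17 degrees, bar along y within 23 degrees. The yellow pail is within 40 mm of its start (x of blue_pail_grip in the frame of hook_seat between -0.025 and 0.07 m and y of blue_pail_grip in the frame of hook_seat between -0.03 and 0.03 m and z of blue_pail_grip in the frame of hook_seat between -0.012 and 0.016 m and angle between blue_pail_grip's own z axis and vertical below 0.3 rad and angle between the y axis of blue_pail_grip and the y axis of hook_seat, either way round below 0.4 rad and distance of yellow_pail_grip from where it was at the start of the episode below 0.04 m); the robot touches nothing.
It fails at once if the yellow pail is moved by more than 40 mm or knocked over (distance of yellow_pail_grip from where it was at the start of the episode above 0.04 m).
It also fails if it takes over 48 s, if anything falls off the work surface, if the arm or the gripper's body presses on something with over 40 N, if the wrist force passes 120 N, or if a joint passes its speed limit or range.

## Working session

There is one attempt and no reset: what is moved stays moved. The work goes in short steps, Python scripts to look and compute and a shell command to move; the robot and the scene stay as the last step left them, time stands still between calls to the robot, and variables do not carry over. Pictures are saved under pics/ and viewed, about 8 in all and at most 12, crops included, and the job is handed in when it is done.

```bash
mkdir -p pics; cat > h.py <<'E'
import numpy as np, cv2
from bench import get_state, eyes, job
from scipy.spatial.transform import Rotation as R
def cam(n):
    s=get_state(); im,d=eyes.get_image(n); p=eyes.camera_params(n); K=np.array(p["camera_matrix"])
    if "pose" in p: T=np.array(p["pose"])
    else:
        W=np.eye(4); W[:3,:3]=R.from_rotvec(s["tool_rot"]).as_matrix(); W[:3,3]=s["position"]; T=W@np.array(p["mount"])
    return im,d,K,T
def cloud(d,K,T):
    v,u=np.mgrid[:d.shape[0],:d.shape[1]]
    P=np.stack([(u-K[0,2])/K[0,0]*d,(v-K[1,2])/K[1,1]*d,d],-1)
    return P@T[:3,:3].T+T[:3,3]
def save(n,im): cv2.imwrite("pics/"+n,im[:,:,::-1])
E
python3 - <<'E'
from h import *
np.set_printoptions(precision=4,suppress=True)
for n in ("scene","side"):
    im,d,K,T=cam(n); save(n+"1.png",im); P=cloud(d,K,T); print(n,T,(d>0).mean())
    hsv=cv2.cvtColor(im,cv2.COLOR_RGB2HSV)
    for c,lo,hi in (("blue",(95,90,40),(130,255,255)),("yellow",(20,120,80),(35,255,255))):
        m=(cv2.inRange(hsv,lo,hi)>0)&(d>0); q=P[m]
        if len(q): 
            print(c,len(q),np.percentile(q,[2,50,98],axis=0))
print(get_state())
E
```

```text
scene [[ 0.7132  0.4978 -0.4936  1.0544]
 [ 0.7007 -0.4875  0.5208 -0.5202]
 [ 0.0186 -0.7173 -0.6965  0.8888]
 [ 0.      0.      0.      1.    ]] 0.9957057823129252
blue 2508 [[-0.1494  0.004  -0.7217]
 [ 0.4603  1.0403 -0.2251]
 [ 0.9426  1.3893  0.4336]]
yellow 4904 [[ 0.395  -0.3992  0.0017]
 [ 0.448  -0.3242  0.0626]
 [ 0.9078  0.6033  0.3183]]
side [[-0.7385 -0.4326  0.5171  0.1314]
 [-0.6741  0.4887 -0.5539  0.4713]
 [-0.0131 -0.7576 -0.6525  0.7366]
 [ 0.      0.      0.      1.    ]] 0.9960969387755102
blue 12016 [[ 0.2623 -1.2549 -0.1425]
 [ 0.4431 -0.9248  0.0345]
 [ 0.6279  0.3522  0.0954]]
yellow 1979 [[ 0.396  -0.4084  0.0044]
 [ 0.4562 -0.3462  0.0603]
 [ 0.5237 -0.2785  0.097 ]]
{'time': 0.1, 'joint_positions': array([ 0.0141,  0.3218, -0.0701,  1.4515,  0.0226,  1.3708, -0.0569]), 'qd': array([ 0.0007, -0.0001,  0.0007, -0.0005,  0.0011, -0.0025,  0.0013]), 'joint_torque': array([  0.0003, -49.2569,  -0.4061, -31.34  ,  -0.0643,   0.0395,
         0.0001]), 'position': array([ 0.6495, -0.0001,  0.2216]), 'tool_rot': array([-2.2206, -2.2207,  0.002 ]), 'ft_force': array([ 0.1581, -0.4927, -0.6894]), 'torque': array([-0.028 , -0.0159, -0.0257]), 'grip_width': 0.9990389681030774}
```

View pics/scene1.png

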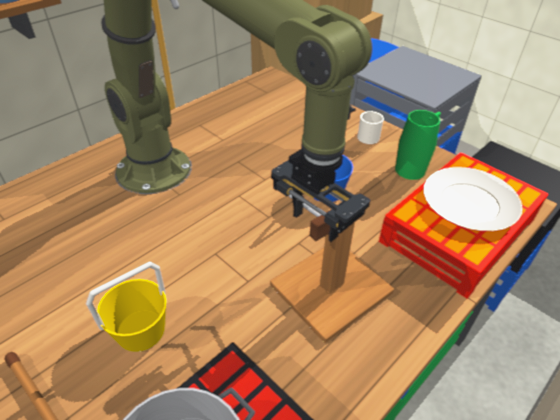

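View pics/side1.png

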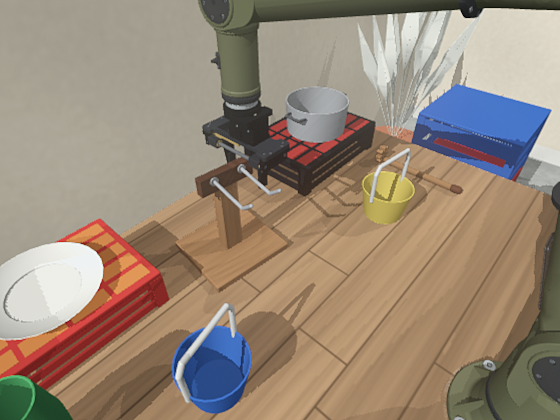

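The scene view shows the yellow pail at (133,310), while the gripper hides the blue one. The side view shows the blue pail at (212,365) with its handle from (180,380) to (230,310), the prongs at (245,205) and (275,190), the crosspiece at (220,178), and the yellow pail at (388,195). Next I'll measure all of these from depth in the side view.

```bash
python3 - <<'E'
from h import *
np.set_printoptions(precision=4,suppress=True)
im,d,K,T=cam("side"); P=cloud(d,K,T); hsv=cv2.cvtColor(im,cv2.COLOR_RGB2HSV)
white=(hsv[...,1]<60)&(hsv[...,2]>110)
def box(u0,u1,v0,v1):
    m=np.zeros(d.shape,bool); m[v0:v1,u0:u1]=1; return m&(d>0)
def fit(q):
    c=q[:,:2].mean(0); a=np.linalg.svd(q[:,:2]-c,full_matrices=False)[2][0]; t=(q[:,:2]-c)@a; l,h=t.min(),t.max()
    return c+a*(l+h)/2,a,np.degrees(np.arctan2(a[1],a[0])),h-l,q[:,2].max(),len(q)
for n,b in (("blue",box(165,260,295,410)),("yellow",box(360,420,140,215))):
    q=P[b&white&(P[...,2]>.176)&(P[...,2]<.2)]; print(n,"bar",fit(q))
    # rim
    lo,hi=((95,90,40),(130,255,255)) if n=="blue" else ((20,120,80),(35,255,255))
    m=(cv2.inRange(hsv,lo,hi)>0)&b&(P[...,2]>.088)&(P[...,2]<.1); q=P[m]; A=np.c_[2*q[:,:2],np.ones(len(q))]; s=np.linalg.lstsq(A,(q[:,:2]**2).sum(1),rcond=None)[0]; print(" rim",s[:2],np.sqrt(s[2]+s[:2]@s[:2]))
b=box(190,300,150,255)
brown=(hsv[...,1]>70)
q=P[b&brown&(P[...,2]>.2)&(P[...,2]<.266)&(P[...,0]>.5)]; print("cross",fit(q), np.percentile(q,[1,50,99],axis=0))
q=P[b&~brown&(P[...,2]>.225)&(P[...,2]<.29)]
print(len(q)); 
km=cv2.kmeans(q[:,1:2].astype(np.float32),2,None,(3,50,1e-4),5,0)[1].ravel() if len(q) else []
for k in (0,1):
    w=q[km==k]; print(fit(w)); i=np.argsort(w[:,0])[::max(1,len(w)//12)]; print(w[i])
print(hsv[195:210:3,240],hsv[186,268])
E
```

```text
blue bar (array([0.437 , 0.3049]), array([ 0.2142, -0.9768]), np.float64(-77.63231915126626), np.float64(0.13943275303532363), np.float64(0.19342570967417505), 588)
 rim [0.438  0.3049] 0.06682669521038836
yellow bar (array([ 0.4583, -0.3394]), array([0.1353, 0.9908]), np.float64(82.22459259744278), np.float64(0.13540461039345358), np.float64(0.1945821254894451), 176)
 rim [ 0.4595 -0.3428] 0.06686517437696073
cross (array([0.6622, 0.0436]), array([0.2614, 0.9652]), np.float64(74.8493636723743), np.float64(0.14172646313807877), np.float64(0.264485239759845), 1109) [[ 0.5932 -0.0203  0.2024]
 [ 0.6666  0.0492  0.2451]
 [ 0.689   0.1111  0.2634]]
698
(array([0.6159, 0.0107]), array([-0.9943,  0.1069]), np.float64(173.86051118438863), np.float64(0.18283650528832496), np.float64(0.27835480050567263), 437)
[[ 0.5253  0.0228  0.2644]
 [ 0.5509  0.0219  0.2398]
 [ 0.5771  0.0181  0.2425]
 [ 0.5939  0.003   0.2547]
 [ 0.5974  0.0184  0.243 ]
 [ 0.6042  0.0144  0.2454]
 [ 0.6285  0.0111  0.2478]
 [ 0.6538 -0.0018  0.2506]
 [ 0.657   0.0055  0.2394]
 [ 0.6698 -0.0122  0.2623]
 [ 0.6934  0.0038  0.2519]
 [ 0.6967 -0.0016  0.2719]
 [ 0.704   0.009   0.2552]]
(array([0.6119, 0.087 ]), array([-0.9915,  0.1299]), np.float64(172.53389408524083), np.float64(0.15728863563499967), np.float64(0.26721282516735867), 261)
[[0.5338 0.0962 0.2672]
 [0.5484 0.096  0.2563]
 [0.5644 0.0952 0.2414]
 [0.5805 0.0909 0.2399]
 [0.5942 0.0889 0.2416]
 [0.6084 0.0895 0.2421]
 [0.6234 0.0865 0.2455]
 [0.64   0.0824 0.2476]
 [0.6545 0.0834 0.2487]
 [0.6639 0.0776 0.2514]
 [0.6658 0.0839 0.2539]
 [0.6679 0.0871 0.2574]
 [0.6866 0.0842 0.2624]]
[[ 15  94 173]
 [ 15  95 174]
 [ 15 101 164]
 [  0   3 168]
 [103  11 206]] [ 15  99 155]
```

Measurements against the given sizes:

| Item | Measured | Check |
|---|---|---|
| Blue bar centre | (0.437, 0.305), bar direction 102.4° | Top at 0.193; rim centre agrees |
| Prong tips | (0.534, 0.096) and (0.525, 0.023) | 74 mm apart (72 expected), so stand yaw is about -6.7° |
| Seat | about (0.563, 0.0555, 0.245) | Crosspiece front at 0.662 fits |

I'll go straight up first, because the gripper is close to the stand.

```bash
python3 -m jog '[[[1,0,0,-0.25,0],[1,0,0,-0.35,0],[1,0,0,-0.35,0],[1,0,0,-0.35,0],[1,0,0,-0.35,0],[1,0,0,-0.35,0],[1,0,0,-0.35,0],[1,0,0,-0.35,0],[1,0,0,-0.35,0],[1,0,0,-0.2,0]]]' 25
python3 -m jog '[[[1,0.3,-0.2,0,0],[1,0.4,-0.3,0,0],[1,0.4,-0.3,0,0],[1,0.4,-0.3,0,0],[1,0.4,-0.3,0,0],[1,0.4,-0.3,0,0],[1,0.4,-0.3,0,0],[1,0.4,-0.3,0,0],[1,0.4,-0.3,0,0],[1,0.4,-0.3,0,0]]]'
python3 -m jog '[[[1,0.4,-0.3,0,-0.5],[1,0.4,-0.3,0,-0.5],[1,0.4,-0.3,0,-0.5],[1,0.4,-0.3,0,-0.5],[1,0.4,-0.3,0,-0.5],[1,0.4,-0.3,0,0],[1,0.4,-0.3,0,0],[1,0.4,-0.1,0,0],[1,0.4,0,0,0],[1,0,0,0,0]]]'
python3 - <<'E'
from h import *
im,d,K,T=cam("wrist"); save("w1.png",im); P=cloud(d,K,T); hsv=cv2.cvtColor(im,cv2.COLOR_RGB2HSV)
m=(hsv[...,1]<60)&(hsv[...,2]>110)&(P[...,2]>.181)&(P[...,2]<.2)&(np.hypot(P[...,0]-.437,P[...,1]-.305)<.1)
q=P[m]; print(len(q),q[:,2].max()); r=cv2.minAreaRect((q[:,:2]*1000).astype(np.float32)); print(r)
s=get_state(); M=R.from_rotvec(s["tool_rot"]).as_matrix(); print(s["time"],s["position"],M)
print("to bar, tool units",M.T@(np.r_[np.array(r[0])/1000,.166]-s["position"])/.04)
E
```

```text
time: 1.4
position: [0.6502, 0.0, 0.3538]
tool_rot: [2.221, 2.221, 0.001]
ft_force: [-0.9, 0.6, -0.3]
grip_width: 1.0
time: 2.65
position: [0.5332, 0.157, 0.3526]
tool_rot: [2.221, 2.221, 0.0]
ft_force: [0.8, -0.0, -0.3]
grip_width: 1.005
time: 3.9
position: [0.4258, 0.2882, 0.3523]
tool_rot: [-1.963, -2.452, 0.0]
ft_force: [0.0, 0.6, -0.0]
grip_width: 1.0
1119 0.1922372147067109
((438.4930114746094, 306.5357666015625), (10.878885269165039, 131.7203369140625), 12.600092887878418)
3.95 [0.42636608 0.28705082 0.35226658] [[-2.17140895e-01  9.76140221e-01 -3.18111787e-04]
 [ 9.76140194e-01  2.17140736e-01 -4.71857274e-04]
 [-3.91523836e-04 -4.12981212e-04 -9.99999838e-01]]
to bar, tool units [0.41149296 0.40363724 4.6563375 ]
```

View pics/w1.png

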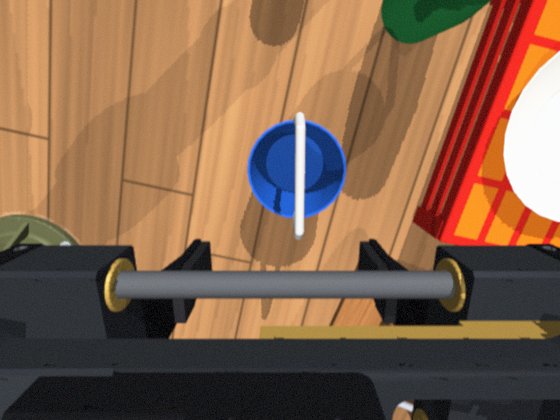

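The wrist view shows the blue pail at (297,168), with its bar upright in the image from (300,115) to (300,235). It agrees with the side view to within 2 mm, and nothing tall is nearby. I'll centre, go down and grip.

```bash
python3 -m jog '[[[1,0.2,0.2,0,0],[1,0.21,0.2,0,0],[1,0,0,0.5,0],[1,0,0,0.6,0],[1,0,0,0.6,0],[1,0,0,0.6,0],[1,0,0,0.6,0],[1,0,0,0.6,0],[1,0,0,0.6,0],[1,0,0,0.35,0]]]' 25
python3 -m jog '[[[1,0,0,0.2,0],[1,0,0,0,0],[0,0,0,0,0],[0,0,0,0,0],[0,0,0,0,0],[0,0,0,0,0],[0,0,0,0,0],[0,0,0,0,0],[0,0,0,0,0],[0,0,0,0,0]]]' 30
```

```text
time: 5.2
position: [0.4382, 0.3061, 0.173]
tool_rot: [-1.966, -2.449, 0.003]
ft_force: [-0.0, 0.1, 1.9]
grip_width: 1.001
time: 6.45
position: [0.4383, 0.3062, 0.1665]
tool_rot: [1.966, 2.45, -0.0]
ft_force: [1.1, 0.4, -0.1]
grip_width: 0.171
```

```bash
python3 -m jog '[[[0,0,0,0,0],[0,0,0,0,0],[0,0,0,-0.1,0],[0,0,0,-0.25,0],[0,0,0,-0.4,0],[0,0,0,-0.5,0],[0,0,0,-0.5,0],[0,0,0,-0.5,0],[0,0,0,-0.35,0],[0,0,0,-0.1,0]]]' 30
python3 - <<'E'
from h import *
s=get_state(); M=R.from_rotvec(s["tool_rot"]).as_matrix(); print(s["position"],s["grip_width"],s["ft_force"])
im,d,K,T=cam("side"); save("side2.png",im)
E
```

```text
time: 7.7
position: [0.4387, 0.3065, 0.276]
tool_rot: [1.966, 2.449, 0.003]
ft_force: [-0.6, -0.2, -2.9]
grip_width: 0.113
[0.43868103 0.30654094 0.27601676] 0.11263341922519786 [-0.64122887 -0.22723819 -2.88187139]
```

View pics/side2.png

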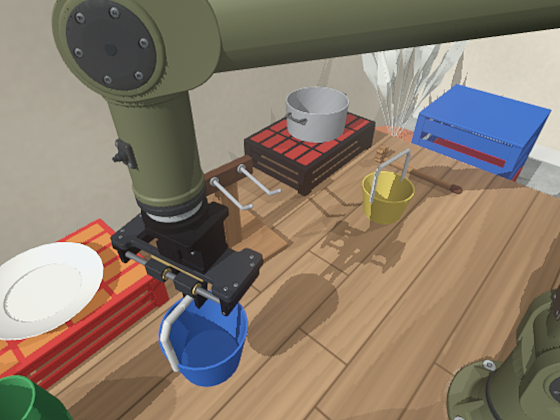

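The pail is lifted level and held at (205,340), and the yellow pail hasn't moved. I'll turn by +19.3° and carry it to the standoff, keeping clear in front of the prongs.

```bash
python3 -m jog '[[[0,0,0,0,0.3],[0,0,0,0,0.5],[0,0,0,0,0.5],[0,0,0,0,0.5],[0,0,0,0,0.5],[0,0,0,0,0.5],[0,0,0,0,0.5],[0,0,0,0,0.4],[0,0,0,0,0.16],[0,0,0,0,0]]]'
python3 -m jog '[[[0,-0.1,0,0,0],[0,-0.2,0,0,0],[0,-0.35,0.05,0,0],[0,-0.4,0.1,0,0],[0,-0.4,0.1,0,0],[0,-0.4,0.1,0,0],[0,-0.4,0.1,0,0],[0,-0.4,0.1,0,0],[0,-0.4,0.1,0,0],[0,-0.4,0.1,0,0]]]'
python3 -m jog '[[[0,-0.4,0.1,0,0],[0,-0.4,0.1,0,0],[0,-0.4,0.05,0,0],[0,-0.4,0,0,0],[0,-0.4,0,0,0],[0,-0.25,0,0,0],[0,-0.15,0,0,0],[0,0,0,0,0],[0,0,0,0,0],[0,0,0,0,0]]]'
python3 - <<'E'
from h import *
np.set_printoptions(precision=4,suppress=True)
s=get_state(); M=R.from_rotvec(s["tool_rot"]).as_matrix(); print(s["time"],s["position"],s["grip_width"],M)
for n in("side","scene"):
    im,d,K,T=cam(n); save(n+"3.png",im); P=cloud(d,K,T); hsv=cv2.cvtColor(im,cv2.COLOR_RGB2HSV)
    m=(hsv[...,1]<60)&(hsv[...,2]>80)&(P[...,2]>.225)&(P[...,2]<.29)&(P[...,0]>.52)&(P[...,0]<.66)
    for lo,hi in((-.02,.05),(.05,.12)):
        q=P[m&(P[...,1]>lo)&(P[...,1]<hi)]
        if len(q)>10:
            f=cv2.fitLine(q[:,:2].astype(np.float32),cv2.DIST_HUBER,0,.001,.001).ravel(); print(n,len(q),"ang",np.degrees(np.arctan(f[1]/f[0])),"xmin",q[:,0].min(),"y at .563",f[3]+f[1]/f[0]*(.563-f[2]))
            for x in np.arange(.53,.66,.015):
                w=q[abs(q[:,0]-x)<.004]; 
                if len(w): print("   x%.3f ztop %.4f"%(x,w[:,2].max()),end="")
            print()
    wm=(hsv[...,1]<60)&(hsv[...,2]>110)&(P[...,2]>.286)&(P[...,2]<.31)&(abs(P[...,0]-.449)<.04)&(abs(P[...,1]-.069)<.09)
    if wm.sum()>10: print("bar",cv2.minAreaRect((P[wm][:,:2]*1000).astype(np.float32)),P[wm][:,2].max())
E
```

```text
time: 9.0
position: [0.4382, 0.3061, 0.2743]
tool_rot: [2.349, 2.086, -0.001]
ft_force: [-0.4, -0.4, -2.2]
grip_width: 0.117
time: 10.25
position: [0.4519, 0.1645, 0.2746]
tool_rot: [2.349, 2.086, 0.0]
ft_force: [0.1, -1.1, -2.2]
grip_width: 0.112
time: 11.5
position: [0.4503, 0.0697, 0.2745]
tool_rot: [-2.348, -2.087, -0.0]
ft_force: [-0.2, -0.2, -2.1]
grip_width: 0.118
11.5 [0.4503 0.0697 0.2745] 0.11791987600907464 [[ 0.1174  0.9931 -0.0001]
 [ 0.9931 -0.1174  0.0001]
 [ 0.0001 -0.0001 -1.    ]]
side 219 ang -7.6072526 xmin 0.5261692403693243 y at .563 0.02096779
   x0.530 ztop 0.2667   x0.545 ztop 0.2555   x0.560 ztop 0.2444   x0.575 ztop 0.2429   x0.590 ztop 0.2465   x0.605 ztop 0.2471   x0.620 ztop 0.2486   x0.635 ztop 0.2502   x0.650 ztop 0.2534
side 179 ang -8.077573 xmin 0.5350998090589745 y at .563 0.09390229
   x0.545 ztop 0.2631   x0.560 ztop 0.2508   x0.575 ztop 0.2426   x0.590 ztop 0.2444   x0.605 ztop 0.2451   x0.620 ztop 0.2466   x0.635 ztop 0.2501   x0.650 ztop 0.2514
bar ((453.6858825683594, 82.8963623046875), (106.27601623535156, 15.892635345458984), 83.8245620727539) 0.3011830415952845
scene 195 ang -7.4442596 xmin 0.5298649765883864 y at .563 0.019810345
   x0.530 ztop 0.2645   x0.545 ztop 0.2571   x0.560 ztop 0.2471   x0.575 ztop 0.2416   x0.590 ztop 0.2434   x0.605 ztop 0.2453   x0.620 ztop 0.2487   x0.635 ztop 0.2487   x0.650 ztop 0.2517
scene 181 ang -7.32722 xmin 0.5397432331959261 y at .563 0.09205022
   x0.545 ztop 0.2645   x0.560 ztop 0.2522   x0.575 ztop 0.2406   x0.590 ztop 0.2421   x0.605 ztop 0.2432   x0.620 ztop 0.2460   x0.635 ztop 0.2477   x0.650 ztop 0.2492
bar ((446.7344665527344, 47.17427062988281), (89.55856323242188, 19.957727432250977), 85.33235168457031) 0.3020165677379737
```

View pics/side3.png

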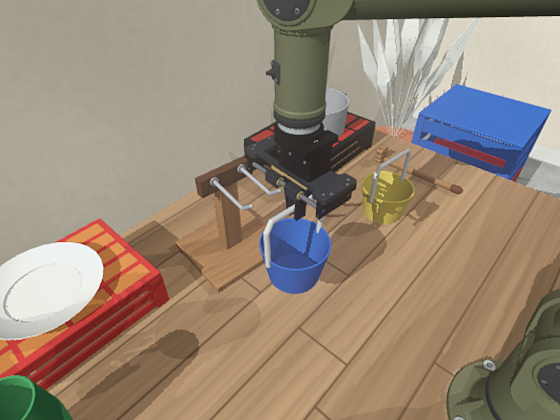

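View pics/scene3.png

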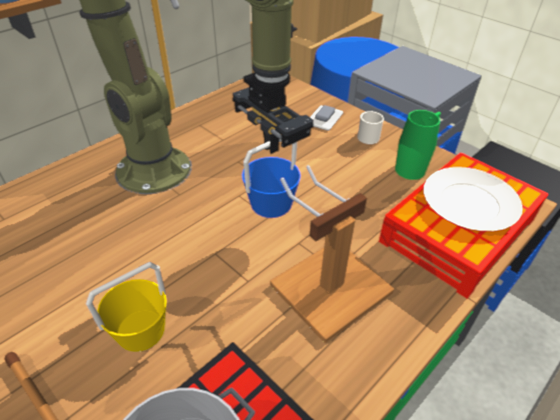

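Both views show the pail held level in front of the prongs: (295,250) in the side view, (270,185) in the scene view. The two views put the lowest point at about x = 0.572, mid y = 0.056 and yaw -7.5°. So the seat is about (0.571, 0.056), and the bar clears the tips by about 23 mm. Now I'll move in along +x.

```bash
python3 -m jog '[[[0,0,0.1,0,0.15],[0,0,0.25,0,0],[0,0,0.4,0,0],[0,0,0.45,0,0],[0,0,0.5,0,0],[0,0,0.45,0,0],[0,0,0.4,0,0],[0,0,0.3,0,0],[0,0,0.2,0,0],[0,0,0.1,0,0]]]'
python3 -m jog '[[[0,0,0,0,0],[0,0,0,0,0],[0,0,0,0,0],[0,0,0,0,0]]]'
python3 - <<'E'
from h import *
a=cam("side")[0][110:310,160:400]; b=cam("scene")[0][80:280,220:460]; save("both4.png",cv2.resize(np.vstack([a,b]),None,fx=1.5,fy=1.5)) 
E
```

```text
time: 12.85
position: [0.5755, 0.0526, 0.2745]
tool_rot: [-2.363, -2.07, 0.0]
ft_force: [1.1, 0.3, -1.7]
grip_width: 0.116
time: 13.35
position: [0.5751, 0.0527, 0.2747]
tool_rot: [2.363, 2.07, 0.0]
ft_force: [-0.4, 0.9, -2.0]
grip_width: 0.115
```

View pics/both4.png

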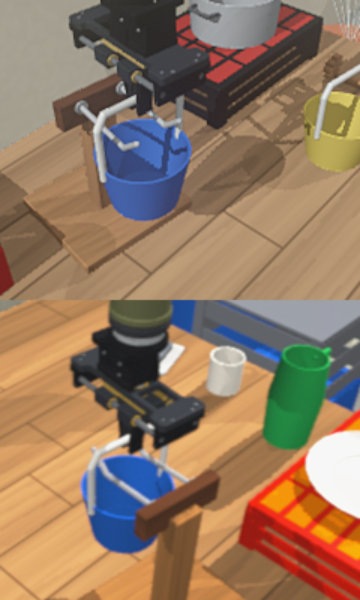

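Both views show the two prongs threaded inside the handle arch, with the bar above them. I'll lower it gently, with 3 mm of sideways correction.

```bash
python3 -m jog '[[[0,0.07,0,0.05,0],[0,0,0,0.15,0],[0,0,0,0.2,0],[0,0,0,0.2,0],[0,0,0,0.2,0],[0,0,0,0.15,0],[0,0,0,0.1,0],[0,0,0,0.07,0],[0,0,0,0.05,0],[0,0,0,0,0]]]'
python3 -m jog '[[[0,0,0,0.05,0],[0,0,0,0,0],[0,0,0,0,0]]]'
```

```text
time: 14.7
position: [0.5756, 0.0554, 0.2278]
tool_rot: [2.363, 2.07, 0.0]
ft_force: [-0.1, 0.3, -2.0]
grip_width: 0.116
time: 15.08
position: [0.5759, 0.0554, 0.2269]
tool_rot: [2.362, 2.07, 0.002]
ft_force: [-2.9, 0.3, 6.0]
grip_width: 0.115
```

Contact is made: the force went from -2 to +6 N. Now I'll open the jaws and check before rising.

```bash
python3 -m jog '[[[0.2,0,0,0,0],[0.3,0,0,0,0],[0.5,0,0,0,0],[0.8,0,0,0,0],[0.8,0,0,0,0],[0.8,0,0,0,0],[0.8,0,0,0,0],[0.8,0,0,0,0],[0.8,0,0,0,0]]]'
python3 -m jog '[[[0.8,0,0,-0.1,0],[0.8,0,0,-0.2,0],[0.8,0,0,-0.4,0],[0.8,0,0,-0.4,0],[0.8,0,0,-0.5,0],[0.8,0,0,-0.5,0],[0.8,0,0,-0.5,0],[0.8,0,0,-0.5,0],[0.8,0,0,-0.3,0],[0.8,0,0,-0.1,0]]]'
python3 -m jog '[[[0.8,0,0,0,0],[0.8,0,0,0,0],[0.8,0,0,0,0],[0.8,0,0,0,0],[0.8,0,0,0,0],[0.8,0,0,0,0],[0.8,0,0,0,0],[0.8,0,0,0,0]]]'
python3 - <<'E'
from h import *
for n in("side","scene"):
    im,d,K,T=cam(n); P=cloud(d,K,T); hsv=cv2.cvtColor(im,cv2.COLOR_RGB2HSV)
    if n=="side": a=im[90:290,160:440]
    else: b=im[80:280,200:480]
    near=(np.hypot(P[...,0]-.571,P[...,1]-.056)<.1)
    m=near&(hsv[...,1]<60)&(hsv[...,2]>130)&(P[...,2]>.244)&(P[...,2]<.262)&(abs(P[...,0]-.571)<.02); q=P[m]
    if len(q)>5: print(n,"bar",len(q),cv2.minAreaRect((q[:,:2]*1000).astype(np.float32)),np.percentile(q[:,2],[50,95,100]))
    q=P[near&(cv2.inRange(hsv,(95,90,40),(130,255,255))>0)]; w=q[q[:,2]>.145]; print(n,"pail z",np.percentile(q[:,2],[1,99]),"rim x,y range",w[:,:2].min(0),w[:,:2].max(0))
    y=(cv2.inRange(hsv,(20,120,80),(35,255,255))>0)&(np.hypot(P[...,0]-.459,P[...,1]+.34)<.12); q=P[y]; print("yellow",np.percentile(q,[2,50,98],axis=0))
save("both5.png",cv2.resize(np.vstack([a,b]),None,fx=1.5,fy=1.5))
E
```

```text
time: 16.2
position: [0.5756, 0.0554, 0.2258]
tool_rot: [2.363, 2.07, 0.0]
ft_force: [-0.5, -0.2, -0.0]
grip_width: 0.799
time: 17.45
position: [0.5758, 0.0554, 0.367]
tool_rot: [2.362, 2.07, 0.002]
ft_force: [-0.3, 0.1, 0.2]
grip_width: 0.796
time: 18.45
position: [0.5756, 0.0554, 0.3658]
tool_rot: [2.363, 2.07, 0.0]
ft_force: [0.6, -0.4, -0.4]
grip_width: 0.798
side bar 308 ((569.767822265625, 54.7955436706543), (36.519832611083984, 126.04647064208984), 2.2207720279693604) [0.25055317 0.25322179 0.25440945]
side pail z [0.06526899 0.15751756] rim x,y range [ 0.50597495 -0.01568573] [0.64544623 0.12271619]
yellow [[ 0.39629229 -0.4081348   0.00564663]
 [ 0.45577855 -0.34512078  0.06035413]
 [ 0.5228738  -0.27882828  0.09710712]]
scene bar 273 ((567.2738037109375, 53.37601089477539), (123.43289947509766, 38.51096725463867), 85.55859375) [0.24926563 0.25255848 0.25971479]
scene pail z [0.06378671 0.56142081] rim x,y range [ 0.51040331 -0.01367002] [0.64548538 0.12392659]
yellow [[ 0.39793237 -0.4007001   0.00259573]
 [ 0.43386421 -0.33874949  0.04982993]
 [ 0.52755464 -0.27940338  0.0954747 ]]
```

View pics/both5.png

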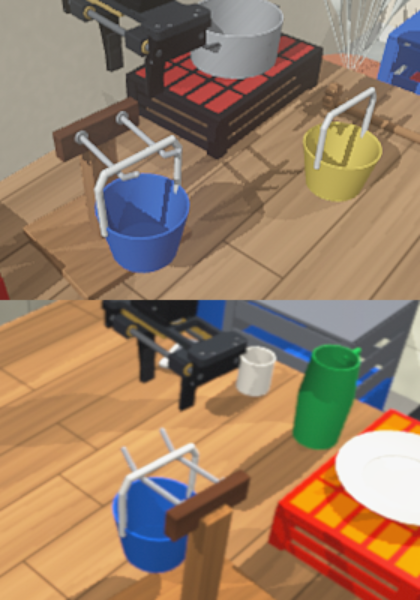

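Both views show the pail hanging level by its bar across the two prongs. The bar top is at 0.2535, so its axis is at about 0.248. The gripper is clear above and the yellow pail hasn't moved. I'm handing the job in.

```bash
python3 -c "
from bench import job; print(job.close_job())"
```

```text
the job is handed in; nothing more can be done
None
```

The blue pail now hangs by its handle on both prongs and is released. I gripped the bar at its middle, turned it to line up with the stand, brought it in over the prong tips and lowered it until it touched. I then opened the jaws, lifted the gripper clear and handed the job in at about 18.6 s; the hand-in gave no verdict.

Last checks, from both fixed cameras:
- **Position:** by the rim, the pail's centre is at about (0.576, 0.054) m, against a seat estimate of (0.571, 0.056). The bar's axis is about 3 mm above the seat.
- **Level and clear:** the pail looks level, and its underside is about 60 mm above the planks. I judged level by eye and did not measure tilt after release.
- **Alignment:** the bar was laid within about 1° of the prongs' measured cross direction. I did not get a clean angle after release, because the bar mask also picked up prong points.
- **Yellow pail:** in the side view, the spread of its yellow pixels stayed within about 2 mm of where it was at the start.
- **Gripper:** it is about 14 cm above the hanging position and reads about zero force.

No check failed. The only disagreements were a few millimetres: about 5 mm between the bar-mask and rim centres, and about 8 mm between my first seat estimate and the later one.

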